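# Gauge a drain plug in the hole plate

## Robot

A 7-joint arm with a two-finger parallel gripper is mounted at the origin on a cart in front of the work surface, level with it; the furniture and walls round the work are solid. World frame = base frame: x ahead of the robot, y to its left, z up, the work surface at z = 0. Lengths are in m, angles in degrees, forces in N, time in s.
With the tool pointing down it reaches from about 0.4 to 0.925 m from the base axis. Payload 4.1 kg.
Tool frame: the origin (TCP) lies midway between the tips of the shut fingers; the grasp point (between the pads) lies grip_point_offset behind it (grip_point_offset is the distance from the TCP to the grasp point, in m); z points along the fingers, y is the line along which they close (so a half turn about z gives the same grasp; the last joint's range is limited). The gripper opens to 85 mm and grips with 20 to 120 N. Pads are 22 mm wide; open, the fingers measure 114 mm over their backs; the gripper's body (76 mm by 85 mm) begins 54 mm behind the grasp point. The pads swing forward as they close: fully open they stand 13 mm farther back than shut.
Start: joints at [64.802, 22.827, 2.584, 88.041, -1.071, 69.15, -2.905], TCP at [0.217, -0.613, 0.231] pointing down, gripper open.
Joint ranges: [-161.44, 161.44], [-28.35, 127.94], [-78.24, 83.42], [0, 140.83], [-78.03, 258.03], [13.02, 114.36], [-168.23, 168.23]. Speed limits (degrees/s): [147.25, 147.25, 180, 180, 180, 180, 180].

## Interface

Orientations are given as [roll, pitch, yaw] about the fixed x, y, z axes, in that order (R = Rz(yaw) Ry(pitch) Rx(roll)).
In Python, from workcell import read_state, camera, hand_in, grip_point_offset gives the robot as it stands. The module is installed in compiled form; this text tells all that it offers.
- The arm moves only by the tool play_rows, never from a script. Its argument "increments" is one flat list of numbers, 7 for each row, row after row: the finger opening in m, from 0 to 0.0854, then the shift along the tool's x, y, z in m, then the turn, a rotation vector about the tool's x, y, z in rad. In form: [gripper, tx, ty, tz, rx, ry, rz, gripper, tx, ty, tz, rx, ry, rz, ...]. A call has 1 to 20 rows; each row shifts and turns the commanded pose from where the row before left it, along the tool's axes as they then stand; what a row does not reach is not made up. A row lasts 1/8 s, in which the tool goes at most 62.5 mm and 10.7 degrees, less where a joint would pass 70% of its speed; a pose out of reach is approached as far as the arm can. A call is refused whole if a number of a shift passes 0.0625 or a number of a turn 0.188, either way. A call with a gripper value outside its range is refused whole. The fingers move at their own pace and stop on an object; "newtons" is the grip in N (left out, the last holds). Time passes only in rows, so rows that do not move let the fingers close. It gives the time, the measured TCP pose, the force, the opening and the grip force at its end, in the units of the state.
- read_state(): the state, without advancing time (a new reading comes with each control period).
- camera(name): name is "side" or "top"; returns a dict with "image" (400x640x3 uint8, red, green, blue), "fx", "fy", "cx", "cy" (pixels), "distortion" ([k1, k2, p1, p2, k3] as OpenCV has them; the pictures are not rectified), "R" (3x3) and "t" (3): a world point X has camera coordinates R X + t. Camera axes: x right, y down, z forward; pixel columns grow to the right and rows downward; lengths in m; the calibration is good to about 2 mm. A picture is of the moment at which its call begins. There is no depth.
- hand_in(): hands the job in; it is judged then, once.
The state is a dict: "time": time; "joint_positions": joint angles; "dq": joint speeds; "joint_torque": joint torques, N m; "position": TCP position; "ee_rot": TCP orientation; "contact_force": force on the tool from outside, world axes, zero at the start; "torque": the same for the moment, N m; "width": finger opening in m; "grasp_force": force on a finger pad.
Only numpy, scipy, OpenCV 4.12 (cv2) and the standard library are available. Lean on these libraries where they do the work, as an engineer would, in place of code of your own. Each camera call takes 0.05 s, during which the arm holds its last target. There are 200 camera calls.

## Task

Find the gauge size of the thin plug with the orange cap: push it straight down through the widest hole of the gauge plate until it stands on the board below, draw it right out again, then push it through the smallest hole that it will pass and leave it standing there on the board, upright and released. Leave the thick blue-capped plug where it is.

Things in the scene. Friction and masses are not known exactly. Their poses are not given: they have to be found in the camera images.
- orange_plug: Thin loose drain plug, standing upright: round grey stem 24 mm in diameter, 85 mm long, and on it a round orange cap 28 mm in diameter, 35 mm high, by which to hold it; 120 mm tall in all, about 90 g. Origin: centre of the foot's underside; z runs up its axis.
- blue_plug: Bystander: thick tank-drain plug, standing upright and loose: round grey stem 46 mm in diameter, blue cap 50 mm in diameter, 120 mm tall, 200 g. Origin: centre of the underside of the foot; z up its axis. (A tall fixed panel stands to the right of the table, beside the robot: move inward, to +y, before reaching ahead.)
- gauge: Fixed hole gauge, any yaw: bare-metal plate 210 x 90 mm, from z 55 to 65 mm (corner screw heads 3 mm higher), on four pillars over a white board whose top is at z 12 mm. Origin: centre of the board's underside, on the table; x along the row of holes towards the smallest, z up. Chamfered through holes at y 0: diameter 58 mm at x -60, 38 at x +1, 20 at x +44, 14 at x +76 mm.

How it is judged:
By the outcome, as a careful person would: the job done as asked, in the order asked, and still so for the second after the job is handed in, with the robot touching nothing.
It also fails if it takes over 54 s, if anything falls off the work surface, if the arm or the gripper's body presses on something with over 40 N, if the wrist force passes 120 N, or if a joint passes its speed limit or range.

## Working session

There is one attempt and no reset: what is moved stays moved. The work goes in short steps, Python scripts to look and compute and a tool call to move; the robot and the scene stay as the last step left them, time stands still between calls to the robot, and variables do not carry over. Pictures are saved under pics/ and viewed, at most 10 in all, crops included, and the job is handed in when it is done.

Besides the shell and the picture viewer there is one more tool, called as a command line: name --argument value ..., lists and objects as JSON in quotes. play_rows: Moves the arm, as the interface text tells. Its arguments: {"type":"object","properties":{"increments":{"type":"array","items":{"type":"number"}},"newtons":{"type":"number"}},"required":["increments"]}

```bash
mkdir -p pics
python3 - <<'E'
from workcell import *
import cv2
print(read_state(), grip_point_offset)
for n in("side","top"):
    c=camera(n); cv2.imwrite(f"pics/{n}0.png",c["image"][:,:,::-1]); print({k:v for k,v in c.items() if k!="image"})
E
```

```text
{'time': 0.0, 'joint_positions': array([64.80216383, 22.87416715,  2.58009354, 88.11466055, -1.07027583,
       69.15043106, -2.90330738]), 'dq': array([ 0.01157616,  0.02530312, -0.02335846, -0.013198  ,  0.0546157 ,
        0.03835116, -0.02009637]), 'joint_torque': array([ 6.60815167e-04, -4.75121999e+01,  1.36465698e+00, -2.54219270e+01,
        1.13089415e-02,  9.52553790e-03,  4.47928585e-06]), 'position': array([ 0.21704836, -0.61200938,  0.2302343 ]), 'ee_rot': array([-1.79885218e+02,  9.02469457e-03,  1.95341195e+01]), 'contact_force': array([ 0.13821038,  0.58932673, -0.68287047]), 'torque': array([-0.01297874, -0.0367776 , -0.00451425]), 'grasp_force': 0.0, 'width': 0.08576917947858874} 0.0187
{'fx': 417.797844660634, 'fy': 417.797844660634, 'cx': 312.1791676065382, 'cy': 200.67319463868256, 'distortion': array([0.01912244, 0.        , 0.        , 0.        , 0.        ]), 'R': array([[ 0.99977829, -0.01119187, -0.01783573],
       [-0.02088303, -0.63549472, -0.77182275],
       [-0.00269637,  0.77202409, -0.63558755]]), 't': array([-0.54330364,  0.01014408,  0.93619475])}
{'fx': 461.15947299742714, 'fy': 461.15947299742714, 'cx': 322.1541671743047, 'cy': 192.80544801619098, 'distortion': array([-0.052275,  0.      ,  0.      ,  0.      ,  0.      ]), 'R': array([[-0.0251322 , -0.99955994,  0.01575775],
       [-0.99197235,  0.0229811 , -0.12434919],
       [ 0.12393234, -0.01875642, -0.99211339]]), 't': array([-0.07020316,  0.52958626,  1.11602535])}
```

View pics/side0.png

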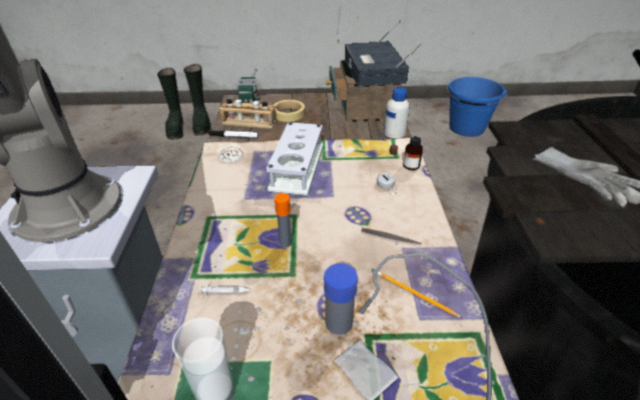

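View pics/top0.png

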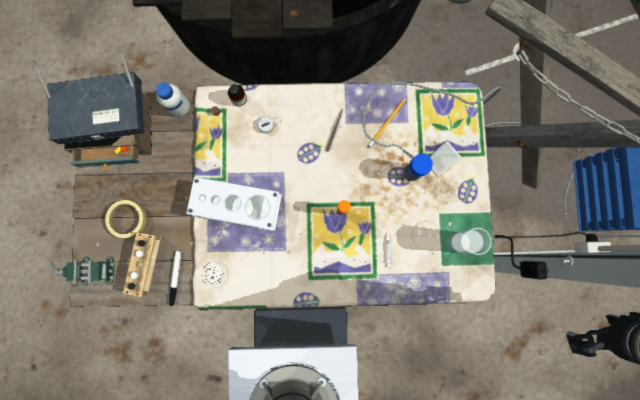

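The side view shows the orange plug (282,200 cap), the blue plug (340,275) and the gauge (297,157). In the top view they are at (344,207), (421,165) and (235,203). The large hole is on the right in the top view, which is toward −y. I'll crop the gauge and measure.

```bash
cat > h.py <<'E'
import numpy as np, cv2
from workcell import *
def K(c): return np.array([[c["fx"],0,c["cx"]],[0,c["fy"],c["cy"]],[0,0,1]])
def ray(c,uv):
    p=cv2.undistortPoints(np.array([[uv]],float),K(c),c["distortion"])[0,0]
    return -c["R"].T@c["t"], c["R"].T@np.array([p[0],p[1],1])
def atz(c,uv,z):
    o,d=ray(c,uv); return o+d*(z-o[2])/d[2]
def proj(c,X):
    return cv2.projectPoints(np.array(X,float).reshape(-1,3),cv2.Rodrigues(c["R"])[0],c["t"],K(c),c["distortion"])[0][:,0]
def blob(c,lo,hi):
    m=cv2.inRange(cv2.cvtColor(c["image"],cv2.COLOR_RGB2HSV),lo,hi)
    n,l,s,ce=cv2.connectedComponentsWithStats(m); i=1+np.argmax(s[1:,4]); return ce[i],s[i]
def crop(c,x,y,w,h,k): return cv2.resize(c["image"][y:y+h,x:x+w,::-1],None,fx=k,fy=k,interpolation=cv2.INTER_CUBIC)
def blobs(cs,lo,hi,zc):
    for n in cs:
        b,s=blob(cs[n],lo,hi); print(n,b,s,atz(cs[n],b,zc))
E
python3 - <<'E'
from h import *
cs={n:camera(n) for n in("side","top")}
blobs(cs,(5,180,120),(18,255,255),.11)
t=crop(cs["top"],180,170,110,65,7); s=crop(cs["side"],262,118,70,80,6)
cv2.imwrite("pics/gt.png",t); cv2.imwrite("pics/gs.png",s)
E
```

```text
side [282.06338028 204.30985915] [275 193  15  23 284] [ 0.48943501 -0.14404152  0.11      ]
top [343.664 206.584] [338 201  13  12 125] [ 0.48484098 -0.13060176  0.11      ]
```

View pics/gt.png

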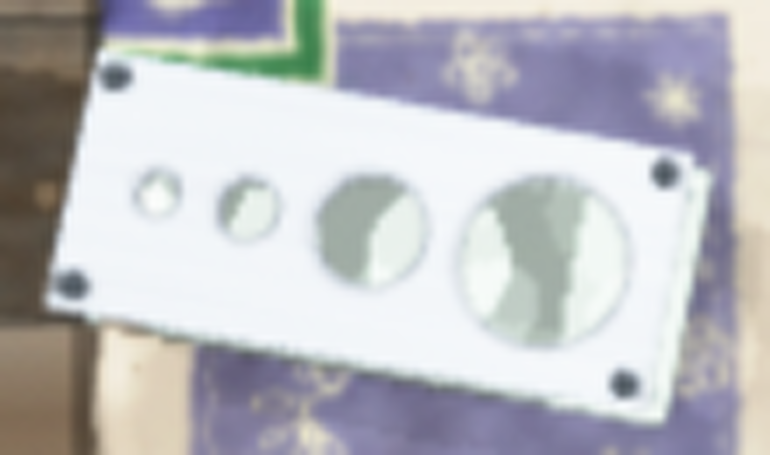

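View pics/gs.png

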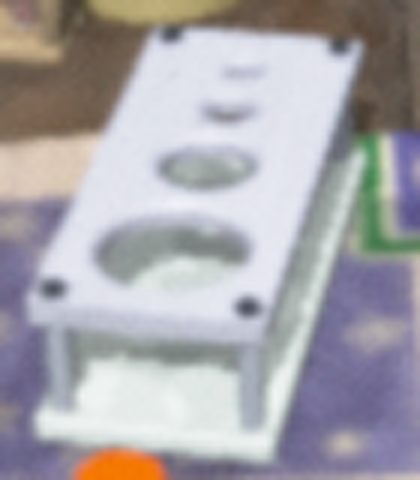

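Top crop (×7): hole centres at (158,194), (248,209), (372,231) and (545,262), running from 14 to 58 mm. Side crop (×6): (172,252) is the 58, (207,167) the 38, (229,110) the 20 and (246,72) the 14. Next I fit the poses.

```bash
cat >> h.py <<'E'
from scipy.optimize import least_squares
def capfit(cs,lo,hi,r,z0,z1,x0):
    th=np.linspace(0,2*np.pi,60); obs={n:blob(cs[n],lo,hi)[0] for n in cs}
    def pred(n,x):
        P=[[x[0]+r*np.cos(t),x[1]+r*np.sin(t),z] for t in th for z in(z0,z1)]
        m=cv2.moments(cv2.convexHull(proj(cs[n],P).astype(np.float32))); return np.array([m["m10"],m["m01"]])/m["m00"]
    for k in [[n] for n in cs]+[list(cs)]:
        s=least_squares(lambda x:np.concatenate([pred(n,x)-obs[n] for n in k]),x0); print(k,s.x.round(4),s.fun.round(2))
    return s.x
E
python3 - <<'E'
from h import *
cs={n:camera(n) for n in("side","top")}
capfit(cs,(5,180,120),(18,255,255),.014,.085,.12,[.49,-.135])
capfit(cs,(105,180,80),(122,255,255),.025,.085,.12,[.57,-.3])
hx=np.array([-.06,.001,.044,.076])
T=(np.array([(545,262),(372,231),(248,209),(158,194)])+.5)/7-.5+[180,170]
S=(np.array([(172,252),(207,167),(229,110),(246,72)])+.5)/6-.5+[262,118]
w=lambda p:np.c_[p[0]+hx*np.cos(p[2]),p[1]+hx*np.sin(p[2]),hx*0+.065]
for k in (("top",),("side",),("top","side")):
    s=least_squares(lambda p:np.concatenate([(proj(cs[n],w(p))-dict(top=T,side=S)[n]).ravel() for n in k]),[.5,.1,1.4]); print(k,s.x,np.degrees(s.x[2]),s.fun.round(2)); print(w(s.x).round(4))
E
```

```text
['side'] [ 0.4887 -0.1352] [ 0. -0.]
['top'] [ 0.4853 -0.1309] [ 0. -0.]
['side', 'top'] [ 0.4874 -0.1325] [-0.64 -0.92  0.66 -0.91]
['side'] [0.9283 0.1836] [0. 0.]
['top'] [ 0.5807 -0.3167] [-0. -0.]
['side', 'top'] [ 0.7457 -0.1533] [-45.39  92.32 -71.08 -65.95]
('top',) [0.50482997 0.13358899 1.37335854] 78.68764821399779 [-0.06 -0.05 -0.15  0.02  0.14  0.09  0.07 -0.05]
[[0.4931 0.0748 0.065 ]
 [0.505  0.1346 0.065 ]
 [0.5135 0.1767 0.065 ]
 [0.5197 0.2081 0.065 ]]
('side',) [0.50756251 0.12594662 1.37184237] 78.60077824222446 [-0.01 -0.04 -0.02 -0.09  0.1   0.16 -0.07 -0.02]
[[0.4957 0.0671 0.065 ]
 [0.5078 0.1269 0.065 ]
 [0.5163 0.1691 0.065 ]
 [0.5226 0.2004 0.065 ]]
('top', 'side') [0.5061182  0.13195208 1.37357417] 78.70000306364678 [ 0.61 -0.6   0.53 -0.53  0.82 -0.45  0.75 -0.59 -0.52 -1.5  -0.58 -1.42
 -0.49 -1.09 -0.68 -1.22]
[[0.4944 0.0731 0.065 ]
 [0.5063 0.1329 0.065 ]
 [0.5147 0.1751 0.065 ]
 [0.521  0.2065 0.065 ]]
```

play_rows --increments '[0.085,0.0134,-0.0377,0,0,0,0,0.085,0.0134,-0.0377,0,0,0,0,0.085,0.0134,-0.0377,0,0,0,0,0.085,0.0134,-0.0377,0,0,0,0,0.085,0.0134,-0.0377,0,0,0,0,0.085,0,0,0,0,0,0.1137,0.085,0,0,0,0,0,0.1137,0.085,0,0,0,0,0,0.1137]' --newtons 40

```text
time: 1.3
position: [0.2174, -0.4124, 0.2315]
ee_rot: [180.0, -0.0, -0.2]
contact_force: [-0.2, -0.6, 0.5]
width: 0.0851
grasp_force: 0.0
```

play_rows --increments '[0.085,0.033,-0.0405,0,0,0,0,0.085,0.033,-0.0405,0,0,0,0,0.085,0.033,-0.0405,0,0,0,0,0.085,0.033,-0.0405,0,0,0,0,0.085,0.0343,-0.0294,0,0,0,0,0.085,0.0343,-0.0294,0,0,0,0,0.085,0.0343,-0.0294,0,0,0,0,0.085,0.0343,-0.0294,0,0,0,0,0.085,0,0,0,0,0,0,0.085,0,0,0,0,0,0]'

```text
time: 2.55
position: [0.4861, -0.1337, 0.2311]
ee_rot: [180.0, 0.1, -0.0]
contact_force: [-0.3, -0.4, 1.0]
width: 0.0848
grasp_force: 0.0
```

Run:
```python
from h import *
c=camera("side"); print(read_state()["position"], proj(c,[read_state()["position"]]), blob(c,(5,180,120),(18,255,255)))
cv2.imwrite("pics/a1.png",crop(c,200,80,180,160,4))
```

```text
[ 0.48575447 -0.1341792   0.23110708] [[275.36436258 143.80938947]] (array([282.0877193 , 204.29122807]), array([275, 193,  15,  23, 285], dtype=int32))
```

View pics/a1.png

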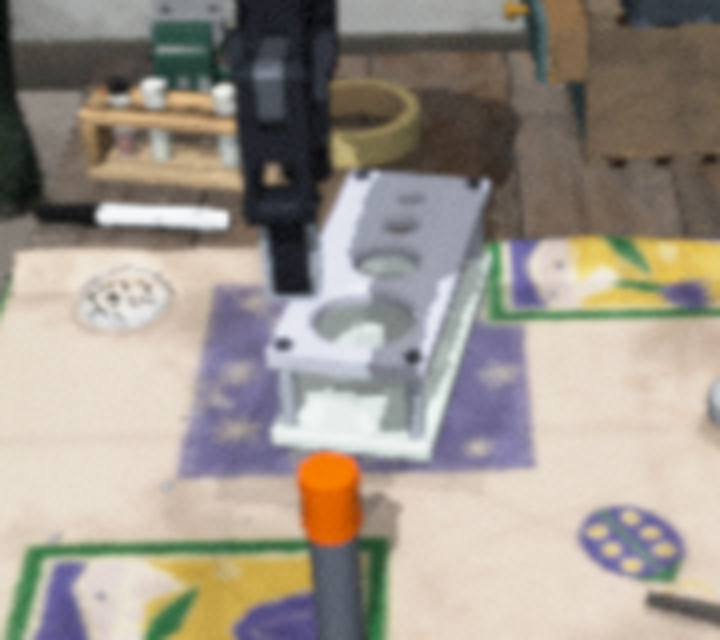

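The near finger tip is at side pixel ~(272.6, 153) and the orange cap is at (282,204). I'll compare the finger with its predicted pixel to get the camera bias.

Run:
```python
from h import *
c=camera("side"); p=read_state()["position"]
print(p, proj(c,[p+[0,-.0425,.013],p+[0,-.0505,.013],p+[.01,-.05,.013]]))
```

```text
[ 0.48570101 -0.13436473  0.23119058] [[273.12871268 151.23209266]
 [272.80989302 154.0901042 ]
 [279.38675966 153.7732888 ]]
```

play_rows --increments '[0.085,0.0025,0,0.025,0,0,0,0.085,0,0,0.035,0,0,0,0.085,0,0,0.035,0,0,0,0.085,0,0,0.03,0,0,0,0.085,0,0,0.023,0,0,0,0.085,0,0,0,0,0,0,0.015,0,0,0,0,0,0,0.015,0,0,0,0,0,0,0.015,0,0,0,0,0,0,0.015,0,0,0,0,0,0,0.015,0,0,0,0,0,0,0.015,0,0,0,0,0,0,0.015,0,0,0,0,0,0,0.015,0,0,0,0,0,0]' --newtons 40

```text
time: 4.4
position: [0.49, -0.1328, 0.0841]
ee_rot: [180.0, -0.1, 0.0]
contact_force: [-0.9, 0.7, 5.6]
width: 0.027
grasp_force: 39.5
```

play_rows --increments '[0.015,0,0,-0.015,0,0,0,0.015,0,0,-0.025,0,0,0,0.015,0,0,-0.03,0,0,0,0.015,0,0,-0.03,0,0,0,0.015,0,0,-0.025,0,0,0,0.015,0,0,0,0,0,0,0.015,0,0,0,0,0,0]'

```text
time: 5.28
position: [0.4884, -0.1331, 0.2076]
ee_rot: [180.0, 0.1, -0.0]
contact_force: [-0.2, -0.4, -1.0]
width: 0.0265
grasp_force: 39.5
```

Run:
```python
from h import *
p=read_state()["position"]; print(p,read_state()["width"])
a=camera("side");b=camera("top")
print(proj(a,[p]),proj(b,[p]),blob(a,(5,180,120),(18,255,255)))
A=crop(a,230,100,110,130,4);B=crop(b,290,160,100,100,4)
im=np.zeros((520,840,3),np.uint8);im[:520,:440]=A;im[:400,440:]=B
cv2.imwrite("pics/a2.png",im[:,:800])
```

```text
[ 0.48839279 -0.1330742   0.20757058] 0.02650773564580277
[[278.01839505 155.49227519]] [[347.64977896 200.50246258]] (array([413.5, 155.5]), array([409, 155,  10,   2,  18], dtype=int32))
```

View pics/a2.png

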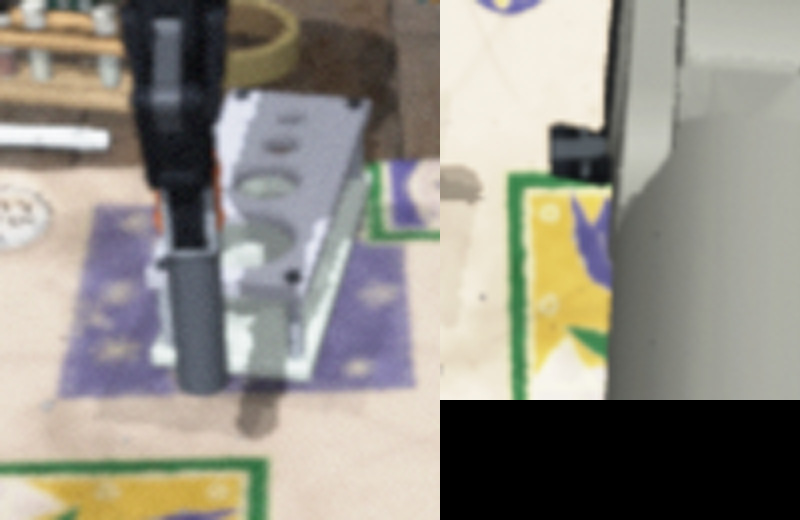

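The plug is held. Its foot centre is at side pixel ~(280.5, 195) and the stem top at ~(279.2, 162), and the arm hides the top view. I'll work out the plug's offset and tilt in the hand.

Run:
```python
from h import *
p=read_state()["position"]; a=camera("side")
for dx in(0,.002,.004):
  print(dx,proj(a,[[p[0]+dx,p[1],.124+.08],[p[0]+dx,p[1],.124]]).round(2))
# silhouette edges of the stem: dark pixels per row
g=cv2.cvtColor(a["image"],cv2.COLOR_RGB2GRAY).astype(int)
for v in range(166,198,2): print(v,g[v,268:292])
```

```text
0 [[278.05 157.24]
 [281.15 194.43]]
0.002 [[279.24 157.22]
 [282.26 194.4 ]]
0.004 [[280.43 157.19]
 [283.37 194.38]]
166 [160 116  87  75  76  81  80  72  72  78  87  81  70  64  62  64 100 171
 223 228 227 225 215 204]
168 [204 195 184 155 107  83  88  94  98  97  95  97  94  87  80  78 102 171
 224 232 232 228 208 178]
170 [201 204 196 167 107  85  90  95  99 101  97  99  93  88  84  74  86 147
 204 217 205 182 157 153]
172 [146 158 170 156 113  87  87  96  99  99  97  98  95  88  85  78  81 125
 175 197 196 173 139 127]
174 [119 134 168 162 119  90  92  94  97  98 101  99  93  93  86  78  76 104
 145 168 172 161 147 139]
176 [116 138 164 160 122  86  89  92  95  99  99  95  95  91  85  75  72  85
 114 132 136 132 132 135]
178 [112 132 158 163 134  93  90  90  95 105 101  99  98  93  82  77  77 100
 155 187 182 161 155 156]
180 [109 123 151 172 151 102  88  94  94  98 103  99  92  92  88  78  76 105
 166 213 221 217 219 223]
182 [117 128 151 170 154 108  86  92  97  99  98  98  97  93  89  78  76 101
 174 228 234 233 233 218]
184 [133 164 186 176 160 118  92  93  96  99 103  99  96  93  84  80  77  93
 169 228 237 240 242 240]
186 [186 220 222 208 185 135  94  92  94  98 100  94  94  94  89  79  74  93
 165 225 235 239 241 239]
188 [211 235 237 237 229 185 114  90  98 100  97  96 100  96  91  83  75  84
 144 212 236 238 235 224]
190 [181 207 210 211 202 168 104  90  92  95 100  98  98  92  87  82  76  83
 141 209 234 237 227 191]
192 [113 113 110 115 126 118  97  88  94  96 101  99  99  92  88  81  72  72
 103 165 199 204 197 172]
194 [111 114 120 127 137 129  99  89  91  97 101  98  97  95  89  82  73  69
  70  84 103 111 115 108]
196 [123 131 130 132 135 131 111  96  91  94  96  99  97  94  89  83  75  75
  86 102 112 110  93  80]
```

play_rows --increments '[0.015,0.0014,-0.03,0,0,0,0,0.015,0.0014,-0.045,0,0,0,0,0.015,0.0014,-0.05,0,0,0,0,0.015,0.0014,-0.045,0,0,0,0,0.015,0.0014,-0.034,0,0,0,0,0.015,0,0,0.02,0,0,0,0.015,0,0,0.015,0,0,0,0.015,0,0,0,0,0,0]'

```text
time: 6.42
position: [0.4949, 0.07, 0.1715]
ee_rot: [180.0, 0.2, -0.1]
contact_force: [0.1, 0.4, -0.9]
width: 0.0268
grasp_force: 39.5
```

Run:
```python
from h import *
p=read_state()["position"]; print(p,read_state()["width"])
a=camera("side");b=camera("top")
print(proj(a,[p,p-[0,0,.084]]))
A=crop(a,255,110,80,90,6);B=crop(b,190,165,110,80,3)
im=np.zeros((540,800,3),np.uint8);im[:540,:480]=A;im[:240,480:]=B[:,:320]
cv2.imwrite("pics/a3.png",im)
```

```text
[0.49485193 0.07000855 0.17145821] 0.026756166854078205
[[287.27689963 116.55433899]
 [289.38421629 150.43850742]]
```

View pics/a3.png

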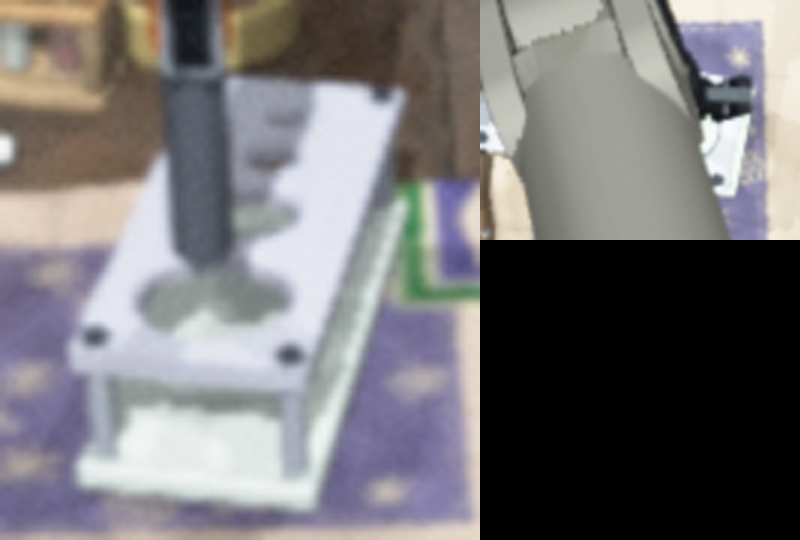

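The foot is at ~(289,152), above the wide hole at ~(290.5,160), so it is well inside the clearance. I'm pushing it down now.

play_rows --increments '[0.015,0.001,-0.002,0.02,0,0,0,0.015,0,0,0.02,0,0,0,0.015,0,0,0.02,0,0,0,0.015,0,0,0.01,0,0,0,0.015,0,0,0,0,0,0,0.015,0,0,0.002,0,0,0,0.015,0,0,0,0,0,0]'

```text
time: 7.4
position: [0.4977, 0.073, 0.1019]
ee_rot: [180.0, -0.1, -0.0]
contact_force: [-0.6, -0.2, -0.7]
width: 0.0269
grasp_force: 39.6
```

play_rows --increments '[0.015,0,0,0.002,0,0,0,0.015,0,0,0.002,0,0,0,0.015,0,0,0.0015,0,0,0,0.015,0,0,0,0,0,0,0.015,0,0,0,0,0,0]'

```text
time: 8.02
position: [0.4975, 0.073, 0.0962]
ee_rot: [180.0, -0.0, -0.0]
contact_force: [-1.6, 0.5, 3.8]
width: 0.0271
grasp_force: 39.9
```

play_rows --increments '[0.015,0,0,0.001,0,0,0,0.015,0,0,0,0,0,0,0.015,0,0,0,0,0,0]'

```text
time: 8.4
position: [0.4979, 0.0731, 0.0961]
ee_rot: [180.0, -0.1, -0.0]
contact_force: [-2.1, -0.8, 10.3]
width: 0.0268
grasp_force: 40.7
```

Run:
```python
from h import *
p=read_state(); print(p["position"],p["contact_force"])
a=camera("side")
cv2.imwrite("pics/a4.png",crop(a,255,110,80,90,6))
```

```text
[0.49789105 0.07308679 0.09610747] [-2.12508648 -0.82141559 10.33872809]
```

View pics/a4.png

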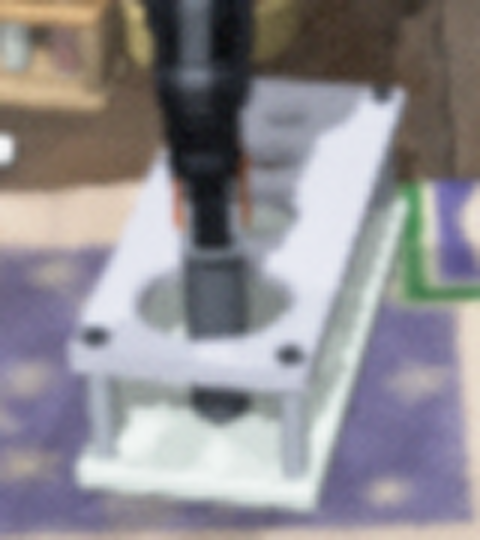

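The plug stands on the board through the wide hole; its stem is at crop x≈215, which matches the hole centre, and the foot is at ~(219,410). I'm drawing it out and moving one hole over (+12.0, +59.8 mm).

play_rows --increments '[0.015,0,0,-0.01,0,0,0,0.015,0,0,-0.02,0,0,0,0.015,0,0,-0.025,0,0,0,0.015,0,0,-0.02,0,0,0,0.015,0,0,-0.008,0,0,0,0.015,0,0,0,0,0,0,0.015,0.004,-0.02,0,0,0,0,0.015,0.004,-0.02,0,0,0,0,0.015,0.004,-0.02,0,0,0,0,0.015,0,0,0,0,0,0,0.015,0,0,0,0,0,0]'

```text
time: 9.82
position: [0.5087, 0.1318, 0.1769]
ee_rot: [179.9, 0.1, -0.0]
contact_force: [0.1, -1.0, -1.3]
width: 0.0269
grasp_force: 39.6
```

Run:
```python
from h import *
a=camera("side"); s=read_state(); p=s["position"]; print(p,s["width"],s["contact_force"])
th=np.linspace(0,6.28,60)
f=p[2]-.0845; print("foot z",f)
q=proj(a,[[p[0]+.012*np.cos(t),p[1]+.012*np.sin(t),f] for t in th]); print("foot pred",q.min(0),q.max(0))
print("seated foot pred low", proj(a,[[.4979,.0731-.012,.012],[.4979,.0731,.012]]))
cv2.imwrite("pics/a5.png",crop(a,270,110,60,60,9))
```

```text
[0.50887173 0.13153246 0.17713016] 0.02652502057960695 [ 0.13026448 -0.06207449 -0.68977041]
foot z 0.09263015628120076
foot pred [290.93980252 131.53914272] [301.20084003 136.80820882]
seated foot pred low [[292.27705256 179.94248004]
 [292.40716361 176.89806825]]
```

View pics/a5.png

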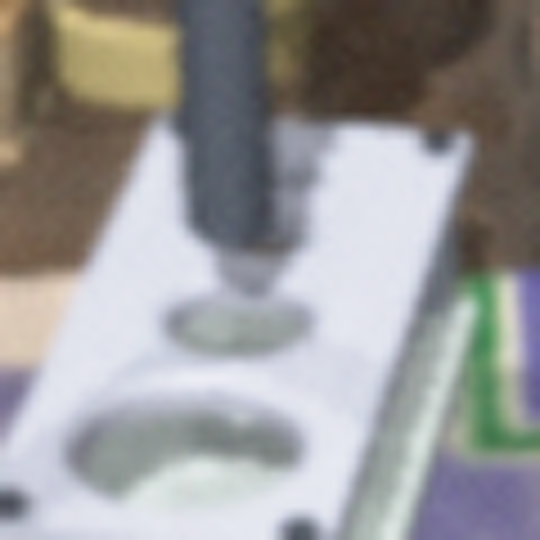

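The foot is at ~(295.3,137.3 low edge) and the hole at ~(296,145.4). I'll compare that with the predicted rims before lowering.

Run:
```python
from h import *
a=camera("side"); th=np.linspace(0,6.28,90)
for y in(.1245,.1275,.1305,.1335):
  for r in(.019,.0205):
    q=proj(a,[[.5088+r*np.cos(t),y+r*np.sin(t),.065] for t in th]); q=(q-[270,110]+.5)*9-.5; print(y,r,q.min(0).round(),q.max(0).round(),q.mean(0).round())
```

```text
0.1245 0.019 [170. 289.] [315. 366.] [243. 327.]
0.1245 0.0205 [164. 286.] [320. 369.] [243. 327.]
0.1275 0.019 [170. 283.] [315. 360.] [243. 321.]
0.1275 0.0205 [165. 280.] [320. 363.] [243. 321.]
0.1305 0.019 [171. 277.] [315. 354.] [243. 315.]
0.1305 0.0205 [165. 274.] [320. 357.] [244. 315.]
0.1335 0.019 [171. 271.] [315. 347.] [244. 309.]
0.1335 0.0205 [166. 268.] [320. 350.] [244. 309.]
```

The near-rim match puts the hole at about y≈0.130, so the plug is within ~1.5 mm. I'll nudge it by a millimetre and lower gently.

play_rows --increments '[0.015,0.0007,0.001,0.01,0,0,0,0.015,0,0,0.01,0,0,0,0.015,0,0,0.008,0,0,0,0.015,0,0,0.006,0,0,0,0.015,0,0,0.006,0,0,0,0.015,0,0,0,0,0,0]'

```text
time: 10.68
position: [0.5096, 0.1319, 0.1373]
ee_rot: [180.0, 0.0, -0.0]
contact_force: [0.2, -0.3, -0.9]
width: 0.0268
grasp_force: 39.6
```

The foot is inside the hole with no contact force, so I continue to the board.

play_rows --increments '[0.015,0,0,0.01,0,0,0,0.015,0,0,0.01,0,0,0,0.015,0,0,0.01,0,0,0,0.015,0,0,0.006,0,0,0,0.015,0,0,0.002,0,0,0,0.015,0,0,0.002,0,0,0,0.015,0,0,0.001,0,0,0,0.015,0,0,0,0,0,0,0.015,0,0,0,0,0,0]'

```text
time: 11.8
position: [0.5101, 0.132, 0.097]
ee_rot: [180.0, -0.0, -0.0]
contact_force: [-0.1, -0.1, 0.0]
width: 0.0267
grasp_force: 39.6
```

play_rows --increments '[0.015,0,0,0.001,0,0,0,0.015,0,0,0,0,0,0,0.015,0,0,0,0,0,0]'

```text
time: 12.18
position: [0.5102, 0.132, 0.0961]
ee_rot: [180.0, -0.0, -0.0]
contact_force: [-0.1, -0.4, 3.2]
width: 0.0269
grasp_force: 39.9
```

Seated, at about 4 N on the board. I'm opening the fingers and then retreating straight up.

play_rows --increments '[0.03,0,0,0,0,0,0,0.034,0,0,0,0,0,0,0.045,0,0,0,0,0,0,0.06,0,0,0,0,0,0,0.075,0,0,0,0,0,0,0.075,0,0,0,0,0,0,0.075,0,0,0,0,0,0]'

```text
time: 13.05
position: [0.51, 0.132, 0.0958]
ee_rot: [180.0, -0.0, -0.0]
contact_force: [-0.6, 0.3, -0.0]
width: 0.0751
grasp_force: 0.0
```

play_rows --increments '[0.075,0,0,-0.01,0,0,0,0.075,0,0,-0.02,0,0,0,0.075,0,0,-0.03,0,0,0,0.075,0,0,-0.03,0,0,0,0.075,0,0,-0.03,0,0,0,0.075,-0.02,0.05,-0.02,0,0,0,0.075,-0.02,0.05,0,0,0,0,0.075,-0.02,0.05,0,0,0,0,0.075,-0.02,0.05,0,0,0,0,0.075,0,0.05,0,0,0,0,0.075,0,0,0,0,0,0,0.075,0,0,0,0,0,0]'

```text
time: 14.55
position: [0.4301, -0.1173, 0.2363]
ee_rot: [-180.0, -0.0, 0.0]
contact_force: [0.2, 0.3, 0.3]
width: 0.075
grasp_force: 0.0
```

Run:
```python
from h import *
s=read_state(); print(s["time"],s["position"],s["width"],s["contact_force"],s["grasp_force"])
a=camera("side");b=camera("top")
im=np.zeros((560,800,3),np.uint8);im[:540,:320]=crop(a,265,90,53,90,6)[:540,:318].copy() if 0 else cv2.resize(crop(a,250,90,80,135,4),(320,540))
B=crop(b,180,150,120,90,4);im[:360,320:]=B
cv2.imwrite("pics/a6.png",im)
c=dict(top=b,side=a); blobs(c,(5,180,120),(18,255,255),.115)
print(blob(b,(105,180,80),(122,255,255)))
```

```text
14.55 [ 0.43012594 -0.11733608  0.23626387] 0.07501429007304228 [0.24732085 0.2514242  0.25619326] 0.0
top [229.264 199.768] [223 194  14  12 125] [0.50634429 0.13335429 0.115     ]
side [295.56989247 125.93010753] [290 117  12  19 186] [0.5086936  0.13030784 0.115     ]
(array([420.71117166, 164.57220708]), array([410, 154,  22,  22, 367], dtype=int32))
```

View pics/a6.png

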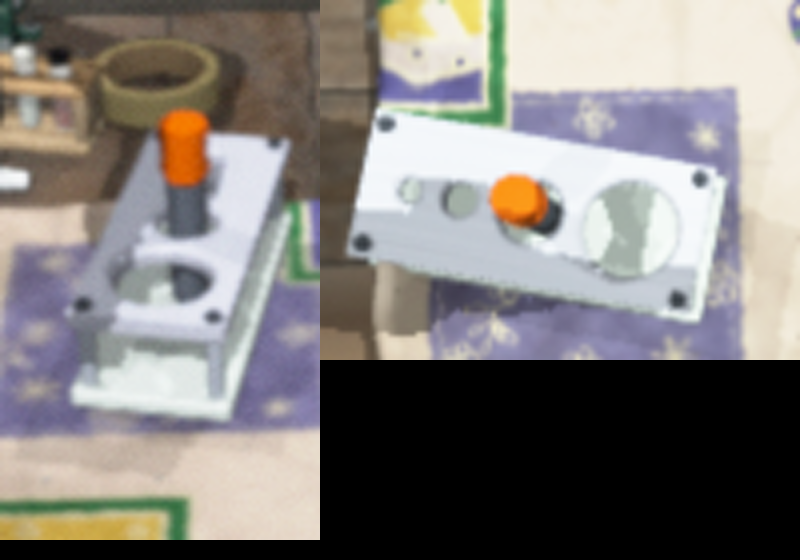

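The plug stands upright, released, in the 38 mm hole: the cap is at side pixel (295.6,126) and top pixel (229,200). The blue plug is where it was, and the gripper is clear.

```bash
python3 -c "
from workcell import *
print(hand_in())"
```

```text
the job is handed in; nothing more can be done
None
```

The orange plug went through the 58 mm hole to the board and was drawn out again. It now stands upright and released on the board through the 38 mm hole, its gauge size; the blue plug was not touched, and the job is handed in.

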